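# Sort wheel hub parts and abrasive rolls

### The arm

A 6-joint arm with a two-finger parallel gripper is mounted at the origin on the work surface; the furniture and walls round the work are solid. World frame = base frame: x ahead of the robot, y to its left, z up, the work surface at z = 0. Lengths are in m, angles in rad, forces in N, time in s.
With the tool pointing down it reaches from about 0.2 to 0.875 m from the base axis. Payload 3.4 kg.
Tool frame: the origin (TCP) lies midway between the tips of the shut fingers; the grasp point (between the pads) lies 19 mm behind it; z points along the fingers, y is the direction in which the jaws open and shut (so a half turn about z gives the same grasp; the last joint's range is limited). The gripper opens to 94 mm and grips with 3 to 60 N. Pads are 16 mm wide; open, the fingers measure 119 mm over their backs; the gripper's body (75 mm by 177 mm) begins 78 mm behind the grasp point.
Start: joints at [1.032, 0.276, 1.505, -0, 1.361, -0.121], TCP at [0.233, 0.526, 0.205] pointing down, gripper open.
Joint ranges: [-2.89, 2.89], [-0.75, 2.08], [0.22, 2.7], [-1.18, 4.32], [0.11, 2.71], [-2.7, 2.7]. Speed limits (rad/s): [2.57, 2.57, 3.14, 3.14, 3.14, 3.14].

### API

Orientations are given as a rotation vector (axis times angle).
In Python, from rig import * gives the robot as it stands. Calls block until the motion is done:
- reach(position, orientation): joint-space move of the TCP to a pose.
- line_to(position, orientation=None, rate=0.15, guard=None): straight line of the TCP; orientation=None keeps the orientation; rate is the mean speed in m/s. With guard (N) it stops when the force on the tool has changed by that much, and returns True; else False.
- set_joints(angles): joint-space move.
- grip(opening, squeeze=None): opening from 0.0 (shut) to 1.0 (fully open); squeeze is the grip in N (None keeps the last); returns when the fingers have stopped.
- sleep(seconds).
- solve_ik(position, orientation): joint angles nearest the present ones, or None.
- read_state(): the state.
- camera(name): name is "scene" or "top" or "wrist"; returns a dict with "frame" (400x640x3 uint8, red, green, blue), "mtx" (3x3 intrinsics, pixels), "rvec" (rotation vector, rad) and "tvec" (3), from world to camera coordinates, as OpenCV has them. Camera axes: x right, y down, z forward; pixel columns grow to the right and rows downward; lengths in m; the calibration is good to about 2 mm. A picture is of the moment at which its call begins. There is no depth.
A pose or a line that the arm cannot do raises Unreachable and nothing moves.
- finish_job(): hands the job in, once; it reports no verdict.
The state is a dict: "time_s": time; "joint_positions": joint angles; "qvel": joint speeds; "effort": joint torques, N m; "ee_pos": TCP position; "tool_rot": TCP orientation; "wrist_force": force on the tool from outside, world axes, zero at the start; "moment": the same for the moment, N m; "finger_gap": opening from 0.0 (shut) to 1.0 (fully open).
Only numpy, scipy, OpenCV 4.12 (cv2) and the standard library are available. Lean on these libraries where they do the work, as an engineer would, in place of code of your own. Each camera call takes 0.05 s, during which the arm holds its last target. There are 200 camera calls.

### The job

Sort the loose parts into their places. The wheel hub set goes in the round dish as one pile: both bearings lying flat, one squarely on top of the other, and the spacer tube standing upright in the middle on top of them. The long abrasive roll goes in the long tray and the short roll in the short tray, each lying flat on the tray floor lengthwise; do not move the oil bottle or the drift punch.

Things in the scene. Friction and masses are not known exactly. Their poses are not given: they have to be found in the camera images.
- bearing_a_center (a point): wheel bearing: a plain steel ring lying flat, black seal, outer diameter 47, bore 18, thickness 14. The point is its centre, 7 above its underside; z up along its axis. The two bearings are interchangeable; grip them by the outside only (nothing enters the bore). Starts on the bench. Sizes in mm.
- bearing_b_center (a point): wheel bearing: a plain steel ring lying flat, red seal, outer diameter 47, bore 18, thickness 14. The point is its centre, 7 above its underside; z up along its axis. The two bearings are interchangeable; grip them by the outside only (nothing enters the bore). Starts on the bench. Sizes in mm.
- spacer_center (a point): axle spacer: a plain grey steel tube standing upright on the bench, outer diameter 25, height 62 (mm). The point is its centre, 31 above its underside; z up along its axis.
- long_roll_center (a point): the longer red-brown abrasive cartridge roll, lying on the bench, 59 long (along its y) by 25 by 25 (mm); it does not roll away. The point is its centre, 12.5 above its underside. Rolls lying elsewhere, beside or behind the robot, are not part of the job.
- short_roll_center (a point): the shorter red-brown abrasive cartridge roll, lying on the bench, 42 long (along its y) by 20 by 20 (mm); it does not roll away. The point is its centre, 10 above its underside.
- dish: round white-painted shallow metal dish fixed to the bench; outer diameter 112 at the rim, flat inner floor about 104 across and 14 above the bench, rim 19 above the bench, wall 3 (mm). Origin: centre of its underside, on the bench; z up.
- long_tray: small open plywood tray standing flat on the bench and fixed to it, the longer of the two. Inside 82 long (along its y) by 42 wide (along its x); floor 14 thick, walls 3 thick, their tops 25 above the bench. Each long side wall is open (a finger scoop, down to the floor plate) over the middle 42. Origin: centre of its underside, on the bench; z up. All mm. The long roll fits only here.
- short_tray: small open plywood tray standing flat on the bench and fixed to it, the shorter of the two. Inside 58 long (along its y) by 36 wide (along its x); floor 14 thick, walls 3 thick, their tops 25 above the bench. Each long side wall is open (a finger scoop, down to the floor plate) over the middle 42. Origin: centre of its underside, on the bench; z up. All mm.
- bottle_center (a point): bystander, not to be moved: yellow oil bottle with a red spout, diameter 53, height 142 (mm), standing loose on the bench. The point is its centre, 71 above the bench.
- punch_center (a point): bystander, not to be moved: loose grey steel drift punch, 205 long (along its y), 25 thick (mm), lying on the bench. The point is its centre, 12.5 above the bench.

How it is judged:
By the outcome, as a careful person would: the job done as asked, in the order asked, and still so for the second after the job is handed in, with the robot touching nothing.
It also fails if it takes over 128 s, if anything falls off the work surface, if the arm or the gripper's body presses on something with over 40 N, if the wrist force passes 120 N, or if a joint passes its speed limit or range.

## Working session

There is one attempt and no reset: what is moved stays moved. The work goes in short steps, each a Python script; the robot and the scene stay as the last script left them, time stands still between calls to the robot, and variables do not carry over. Pictures are saved under pics/ and viewed, about 12 in all and at most 16, crops included, and the job is handed in when it is done.

```bash
mkdir -p pics; ls; python3 - <<'E'
from rig import *
import cv2
for n in ("scene","top"):
    c=camera(n); cv2.imwrite(f"pics/{n}0.png",c["frame"][:,:,::-1]); print(n,c["mtx"].round(1).tolist(),c["rvec"],c["tvec"])
print(read_state())
E
```

```text
pics
scene [[484.4, 0.0, 314.9], [0.0, 484.4, 197.5], [0.0, 0.0, 1.0]] [ 2.14554787 -1.02105766  0.41399332] [-0.31821318  0.31670992  1.12486955]
top [[511.2, 0.0, 320.6], [0.0, 511.2, 196.3], [0.0, 0.0, 1.0]] [ 2.1060434  -2.15974473  0.16939436] [0.01242597 0.48053261 1.40355644]
{'time_s': 0.1, 'joint_positions': array([ 1.03195776e+00,  2.76508092e-01,  1.50593572e+00,  1.25449657e-05,
        1.36072217e+00, -1.21012753e-01]), 'qvel': array([ 0.00044955, -0.00092947, -0.00285335,  0.00091921, -0.00092531,
        0.00083718]), 'effort': array([ 2.63499838e-03, -4.05459130e+01, -2.37781084e+01,  7.07425643e-02,
        2.99084745e-02, -3.70611599e-05]), 'ee_pos': array([0.23307711, 0.52511277, 0.20473297]), 'tool_rot': array([-6.51451270e-01, -3.07277317e+00,  2.33144880e-03]), 'wrist_force': array([ 0.16719276, -0.08557037,  0.24382635]), 'moment': array([0.0519514 , 0.00987834, 0.0135923 ]), 'finger_gap': 1.0015957841372833}
```

View pics/scene0.png

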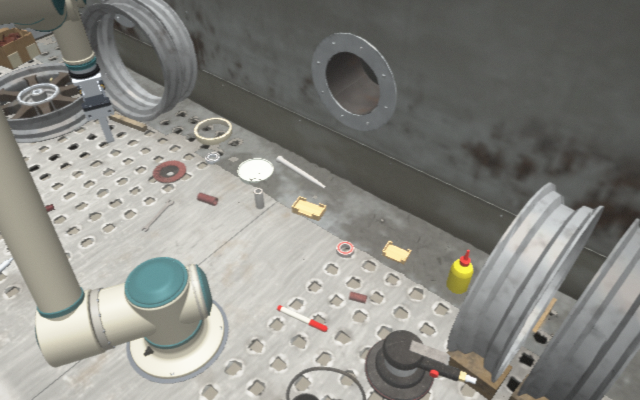

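View pics/top0.png

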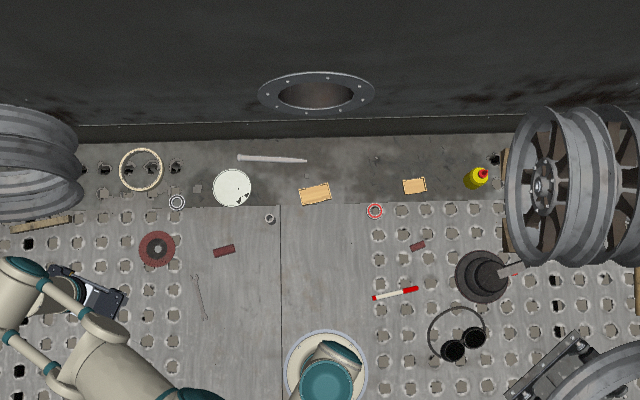

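Top view: black bearing (176,202), red bearing (375,211), dish (232,188), punch (272,158), long tray (315,194), short tray (414,186), spacer (270,218), long roll (224,251), short roll (417,246), bottle (476,178). Next I'll get coarse positions and a wrist view.

```bash
cat > h.py <<'E'
from rig import *
import numpy as np, cv2
from scipy.spatial.transform import Rotation as R
def ray(c,px,z):
    u=cv2.undistortPoints(np.array([[px]],float),c["mtx"],None)[0,0]
    M=cv2.Rodrigues(np.array(c["rvec"],float))[0]; t=np.array(c["tvec"],float).ravel()
    o=-M.T@t; d=M.T@np.array([u[0],u[1],1]); return o+d*(z-o[2])/d[2]
def proj(c,p): return cv2.projectPoints(np.array([p],float),np.array(c["rvec"],float),np.array(c["tvec"],float),c["mtx"],None)[0].ravel()
def down(yaw):
    "tool pointing down, jaw (tool y) axis along angle yaw in world xy"
    y=np.array([np.cos(yaw),np.sin(yaw),0]); z=np.array([0,0,-1.]); x=np.cross(y,z)
    return R.from_matrix(np.c_[x,y,z]).as_rotvec()
def save(c,n): cv2.imwrite(f"pics/{n}.png",c["frame"][:,:,::-1])
E
python3 - <<'E'
from h import *
c=camera("top")
for n,p,z in [("blk",(176,202),.014),("red",(375,211),.014),("dish",(232,188),.019),("ltray",(315,194),.02),("stray",(414,186),.02),("spacer",(270,218),.062),("lroll",(224,251),.025),("sroll",(417,246),.02),("bottle",(482,173),.142),("punchL",(238,157),.012),("punchR",(306,161),.012)]:
    print(n,ray(c,p,z).round(3))
im=c["frame"][140:270,120:500]; cv2.imwrite("pics/topc.png",cv2.resize(im,None,fx=2.1,fy=2.1,interpolation=cv2.INTER_CUBIC)[:,:,::-1])
w=camera("wrist"); save(w,"w0")
M=cv2.Rodrigues(np.array(w["rvec"],float))[0]; s=read_state()
T=R.from_rotvec(s["tool_rot"]).as_matrix()
cp=-M.T@np.array(w["tvec"]).ravel()
print("cam in tool",T.T@(cp-s["ee_pos"]),"\n",(T.T@M.T).round(3),w["mtx"].round(1).tolist())
E
```

```text
blk [0.479 0.416 0.014]
red [ 0.438 -0.154  0.014]
dish [0.515 0.254 0.019]
ltray [0.491 0.016 0.02 ]
stray [ 0.507 -0.268  0.02 ]
spacer [0.42  0.141 0.062]
lroll [0.335 0.275 0.025]
sroll [ 0.335 -0.267  0.02 ]
bottle [ 0.515 -0.427  0.142]
punchL [0.608 0.239 0.012]
punchR [0.591 0.04  0.012]
cam in tool [ 0.07320677  0.00039632 -0.17906028] 
 [[-0.    -0.967 -0.256]
 [ 1.    -0.    -0.   ]
 [ 0.    -0.256  0.967]] [[285.0, 0.0, 322.4], [0.0, 285.0, 198.2], [0.0, 0.0, 1.0]]
```

View pics/topc.png

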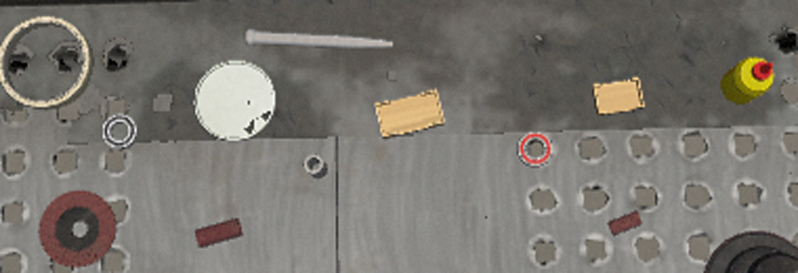

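Coarse positions are good enough. Now a survey with the wrist camera at one fixed yaw.

```bash
cat > survey.py <<'E'
from h import *
import pickle
V={"blk":(.479,.416),"dish":(.515,.254),"roll":(.38,.22),"ltray":(.491,.016),"stray":(.507,-.268),"sroll":(.335,-.267),"red":(.438,-.154)}
D={}
for n,(x,y) in V.items():
    reach([x,y,.16],down(0)); sleep(.1); D[n]=camera("wrist")
pickle.dump(D,open("survey.pkl","wb"))
s=read_state(); print(s["time_s"],s["joint_positions"].round(2),s["ee_pos"])
tile=np.vstack([np.hstack([cv2.resize(D[a]["frame"],(400,250)) for a in r]) for r in (("blk","dish"),("ltray","sroll"))])
cv2.imwrite("pics/tile.png",tile[:,:,::-1])
E
python3 survey.py
```

```text
7.0333 [-0.49  0.14  1.8  -0.    1.2  -0.49] [ 0.43729919 -0.1551896   0.15991416]
```

View pics/tile.png

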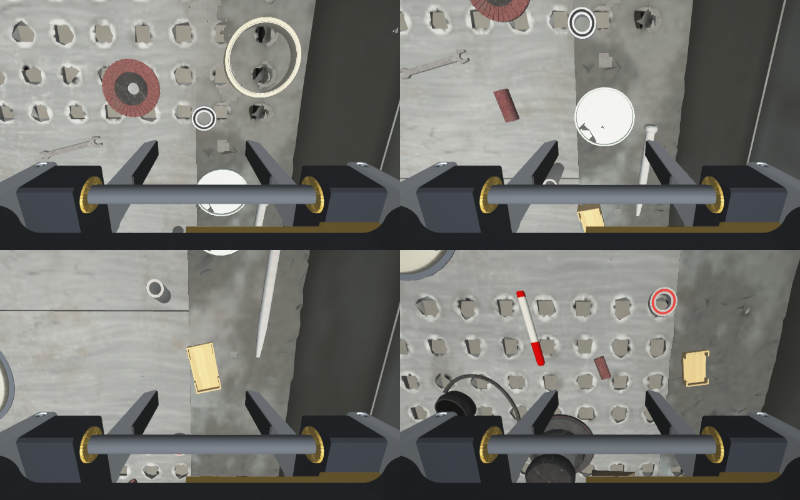

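```bash
cat > meas.py <<'E'
from h import *
import pickle
D=pickle.load(open("survey.pkl","rb"))
V={"blk":(.479,.416),"dish":(.515,.254),"roll":(.335,.275),"spacer":(.42,.141),"ltray":(.491,.016),"stray":(.507,-.268),"sroll":(.335,-.267),"red":(.438,-.154)}
H={"blk":.014,"dish":.019,"roll":.0125,"spacer":.062,"ltray":.025,"stray":.025,"sroll":.010,"red":.014}
def mask(f,n):
    h,s,v=[a.astype(int) for a in cv2.split(cv2.cvtColor(f,cv2.COLOR_RGB2HSV))]
    if n=="dish": m=(s<25)&(v>225)
    elif "tray" in n: m=(h>10)&(h<30)&(s>70)&(v>110)
    elif "roll" in n: m=((h<12)|(h>170))&(s>70)&(v<180)
    elif n=="red": m=((h<12)|(h>165))&(s>90)
    elif n=="blk": m=v<75
    else: m=(v<60)
    return m.astype(np.uint8)*255
def blobs(c,n,z,near,r=.06):
    "contours (as world points at height z) whose centre lies near a point"
    f=cv2.resize(c["frame"],None,fx=1,fy=1); cs=cv2.findContours(mask(f,n),cv2.RETR_EXTERNAL,cv2.CHAIN_APPROX_NONE)[0]
    out=[]
    for k in cs:
        if cv2.contourArea(k)<40: continue
        w=np.array([ray(c,p,z)[:2] for p in k[:,0].astype(float)])
        (cx,cy),(a,b),th=cv2.minAreaRect((w*1000).astype(np.float32))
        if np.hypot(cx/1000-near[0],cy/1000-near[1])<r: 
            e=cv2.fitEllipse((w*1000).astype(np.float32)) if len(w)>5 else None
            out.append((round(cv2.contourArea(k)),(cx,cy),(a,b),th,e))
    return sorted(out,key=lambda o:-o[0])
if __name__=="__main__":
    for n,v in [("blk",["blk","dish"]),("dish",["dish","roll"]),("roll",["roll","dish"]),("ltray",["ltray"]),("stray",["stray","sroll"]),("sroll",["sroll"]),("red",["red","sroll"])]:
        for k in v:
            for o in blobs(D[k],n,H[n],V[n])[:2]: print(n,k,o[0],np.round(o[1],1),np.round(o[2],1),round(o[3],1),"ell",np.round(o[4][0],1),np.round(o[4][1],1),round(o[4][2]))
    def crop(k,n,s=60):
        u,v=proj(D[k],[*V[n],.02]).astype(int); u=np.clip(u,s,640-s); v=np.clip(v,s,400-s)
        return cv2.resize(D[k]["frame"][v-s:v+s,u-s:u+s],(266,266),interpolation=cv2.INTER_CUBIC)
    t=np.vstack([np.hstack([crop(*a) for a in r]) for r in ((("blk","blk"),("dish","dish"),("roll","spacer")),(("ltray","ltray"),("stray","stray"),("red","red")))])
    cv2.imwrite("pics/crops.png",t[:,:,::-1])
E
python3 meas.py
```

```text
blk blk 73392 [475.  357.1] [927.1 506.1] 0.1 ell [526.5 289.7] [519.6 802.2] 109
blk dish 95 [479.8 424.4] [39.2 21.2] 20.8 ell [483.  416.1] [37.4 37.5] 151
dish dish 6980 [521.1 257.2] [110.7 109.6] 0.1 ell [521.  257.1] [109.7 109.9] 166
dish roll 5994 [517.7 257.4] [103.1 100.6] 0.0 ell [519.5 257.4] [ 97.1 101.3] 92
roll roll 1026 [340.4 278.6] [23.5 59.1] 14.7 ell [340.  279.7] [25.1 71.6] 15
roll dish 996 [340.  278.7] [25.9 59. ] 14.7 ell [338.9 280.7] [27.2 70.2] 12
ltray ltray 3015 [495.7  18.7] [47.3 88.8] 12.1 ell [496.   18.6] [ 51.8 108.9] 12
stray stray 1582 [ 512.7 -266.5] [39.9 65.6] 7.9 ell [ 511.6 -266.5] [42.1 79. ] 7
stray sroll 1752 [ 509.2 -267.5] [45.8 64.5] 7.6 ell [ 509.5 -266.3] [51.4 69.5] 11
sroll sroll 486 [ 340.  -269.8] [18.1 44.3] 20.8 ell [ 339.9 -269.5] [19.3 51. ] 21
red red 896 [ 443.7 -151.8] [39.3 39.8] 89.9 ell [ 443.8 -151.9] [39.7 40. ] 94
red sroll 1178 [ 443.9 -151.9] [39.5 40.3] 4.2 ell [ 444. -152.] [39.9 40. ] 23
```

View pics/crops.png

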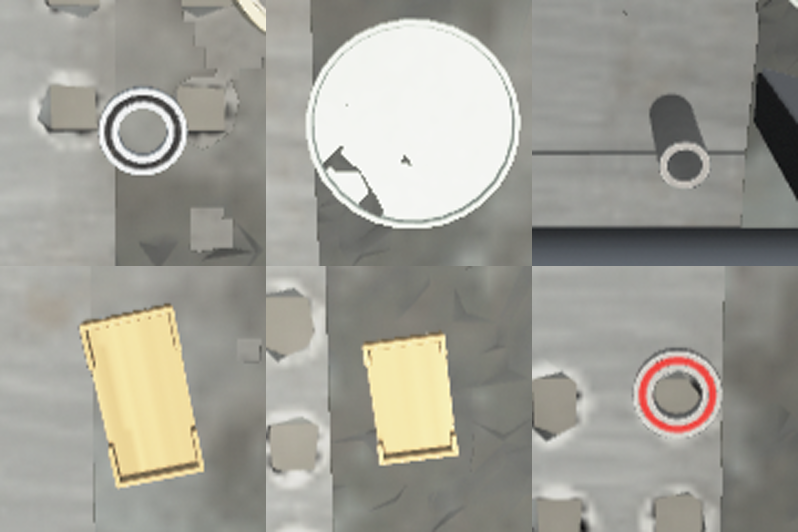

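The crops show both bearing rings, the dish, the trays and the spacer clearly. The wrist camera reads about 5 mm further in x than the top view. I'll work from the wrist view and let the jaws self-centre. First, black bearing into the dish.

```bash
cat >> h.py <<'E'
def ring(c,near,z,size,kind):
    "centre of the coloured seal ring of a bearing (or dark bore) near a point"
    u,v=proj(c,[*near,z]).astype(int); s=size; x0,y0=max(u-s,0),max(v-s,0)
    f=c["frame"][y0:v+s,x0:u+s]; hh,ss,vv=cv2.split(cv2.cvtColor(f,cv2.COLOR_RGB2HSV))
    m=(((hh<12)|(hh>165))&(ss>90)) if kind=="red" else ((vv<100) if kind=="blk" else vv>170)
    cs=cv2.findContours(m.astype(np.uint8),cv2.RETR_EXTERNAL,cv2.CHAIN_APPROX_NONE)[0]
    k=max(cs,key=cv2.contourArea)[:,0]+[x0,y0]
    w=np.array([ray(c,p,z)[:2] for p in k.astype(float)],np.float32)*1000
    e=cv2.fitEllipse(w); print("ring",np.round(e[0],1),np.round(e[1],1)); return np.array(e[0])/1000
def log(t=""):
    s=read_state(); print(t,"t",round(s["time_s"],1),"p",s["ee_pos"].round(4),"gap",round(s["finger_gap"],3),"F",np.round(s["wrist_force"],1))
def pick(x,y,yaw,z,opening=1.0,squeeze=30,up=.15):
    grip(opening); reach([x,y,z+.06],down(yaw))
    print("touch",line_to([x,y,z],rate=.1,guard=15)); log("at")
    grip(0.0,squeeze); log("gripped")
    line_to([x,y,up],rate=.25); log("lifted")
def place(x,y,yaw,z,rel,up=.16):
    reach([x,y,max(z+.05,.12)],down(yaw)); line_to([x,y,z+.012],rate=.2)
    print("touch",line_to([x,y,z-.003],rate=.04,guard=6)); log("down")
    grip(rel); sleep(.2); line_to([x,y,up],rate=.2); log("released")
E
python3 - <<'E'
from h import *
reach([.483,.416,.16],down(0)); sleep(.1)
x,y=ring(camera("wrist"),(.483,.416),.014,24,"blk")
assert np.hypot(x-.483,y-.416)<.008
pick(x,y,0,.003)
save(camera("wrist"),"held")
place(.521,.257,0,.0175,.62)
save(camera("wrist"),"d1")
E
```

```text
ring [483.  416.1] [37.9 38.4]
touch False
at t 10.7 p [0.4837 0.4166 0.0039] gap 0.999 F [ 0.7 -0.5  0.5]
gripped t 11.5 p [0.4829 0.4161 0.003 ] gap 0.49 F [-0.5 -0.7  1.1]
lifted t 12.2 p [0.4822 0.4154 0.1487] gap 0.492 F [-0.4 -0.3 -1.1]
touch True
down t 14.0 p [0.5221 0.2574 0.016 ] gap 0.487 F [1.  0.7 2.2]
released t 15.5 p [0.5201 0.2567 0.1589] gap 0.619 F [-0.8  0.8 -0.4]
```

```bash
python3 - <<'E'
from h import *
d=ring(camera("wrist"),(.521,.257),.028,24,"blk"); print(d)
save(camera("wrist"),"d1")
reach([.4438,-.152,.16],down(0)); sleep(.1)
x,y=ring(camera("wrist"),(.4438,-.152),.014,30,"red")
pick(x,y,0,.003)
place(.521,.257,0,.0315,.62)
sleep(.1); c=camera("wrist"); save(c,"d2")
r=ring(c,(.521,.257),.042,30,"red")
im=c["frame"]; u,v=proj(c,[.521,.257,.03]).astype(int); cv2.imwrite("pics/d2c.png",cv2.resize(im[v-60:v+60,u-60:u+60],(480,480),interpolation=cv2.INTER_CUBIC)[:,:,::-1])
reach([.42,.141,.2],down(0)); sleep(.1); c=camera("wrist"); save(c,"sp"); u,v=proj(c,[.424,.143,.062]).astype(int); print(u,v)
cv2.imwrite("pics/spc.png",cv2.resize(c["frame"][v-40:v+40,u-40:u+40],(480,480),interpolation=cv2.INTER_CUBIC)[:,:,::-1])
cv2.imwrite("pics/both.png",np.hstack([cv2.imread("pics/d2c.png"),cv2.imread("pics/spc.png")])[:,:,:].copy()); 
b=cv2.imread("pics/both.png"); cv2.imwrite("pics/both.png",cv2.resize(b,(800,400)))
E
```

```text
ring [523.  257.6] [38.1 38.7]
[0.52304187 0.25759103]
ring [ 443.8 -152. ] [39.6 40.1]
touch False
at t 19.3 p [ 0.4447 -0.1524  0.0038] gap 1.001 F [ 0.1 -0.1  0.6]
gripped t 20.1 p [ 0.4437 -0.152   0.003 ] gap 0.492 F [-0.5 -0.2  0.6]
lifted t 20.8 p [ 0.4429 -0.1515  0.1489] gap 0.493 F [ 0.   0.3 -1.5]
touch True
down t 23.3 p [0.5221 0.2572 0.0302] gap 0.492 F [-0.2  0.8  2.6]
released t 24.7 p [0.5202 0.2567 0.159 ] gap 0.619 F [-0.4  0.8  0. ]
ring [523.  257.4] [39.4 39.9]
323 189
```

View pics/both.png

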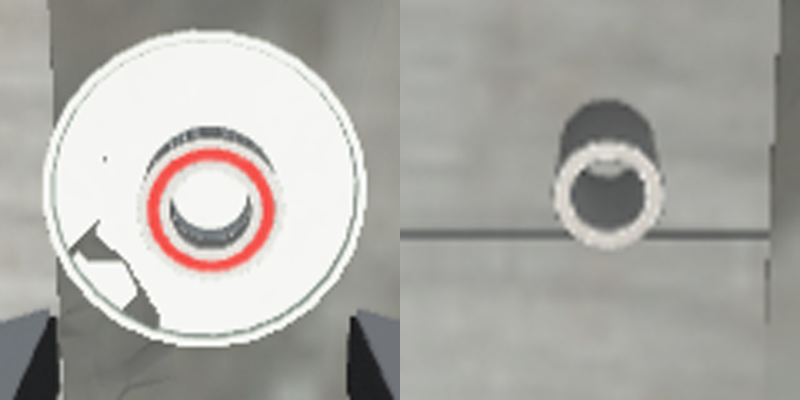

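The red bearing sits squarely on the black one: centres measured at (523.0, 257.4) and (523.0, 257.6). The spacer rim's centre is about (324.8,188) px. Next, the spacer.

```bash
python3 - <<'E'
from h import *
c=camera("wrist"); x,y,_=ray(c,(324.6,187.8),.062); print(x,y)
pick(x,y,0,.015,opening=.7,squeeze=25)
place(.5222,.2573,0,.0572,.42,up=.2)
sleep(.1); c=camera("wrist"); save(c,"d3")
u,v=proj(c,[.521,.257,.03]).astype(int); a=cv2.resize(c["frame"][v-60:v+60,u-60:u+60],(400,400),interpolation=cv2.INTER_CUBIC)
reach([.34,.2787,.17],down(np.radians(14.7)))
c=camera("scene"); u,v=proj(c,[.521,.257,.05]).astype(int); b=cv2.resize(c["frame"][v-40:v+40,u-40:u+40],(400,400),interpolation=cv2.INTER_CUBIC)
cv2.imwrite("pics/d3c.png",np.hstack([a,b])[:,:,::-1])
E
```

```text
0.42466173919534644 0.14471872749343995
touch False
at t 27.4 p [0.4256 0.1449 0.0158] gap 0.701 F [-0.3 -0.3  0.3]
gripped t 28.1 p [0.4245 0.1447 0.015 ] gap 0.262 F [0.1 0.1 0.7]
lifted t 28.8 p [0.4237 0.1445 0.149 ] gap 0.262 F [-0.2 -0.8 -0.7]
touch True
down t 30.3 p [0.5231 0.2575 0.0566] gap 0.261 F [1.  0.1 3.2]
released t 31.8 p [0.5214 0.257  0.1989] gap 0.421 F [-0.   0.6  0. ]
```

View pics/d3c.png

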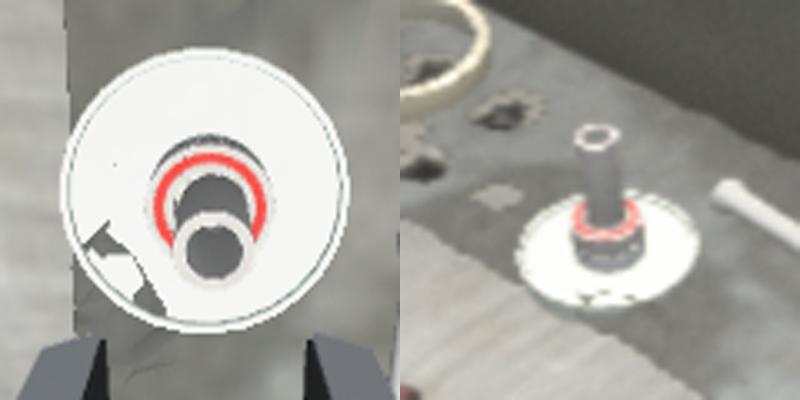

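The pile is standing: spacer upright and central, both bearings flat. Now the rolls.

```bash
python3 - <<'E'
from h import *
r=np.radians
pick(.340,.2787,r(14.7),.004,opening=.75,squeeze=20)
place(.4955,.0187,r(12.1),.0185,.42)
sleep(.1); c=camera("wrist"); u,v=proj(c,[.4955,.0187,.03]).astype(int); a=cv2.resize(c["frame"][v-50:v+50,u-50:u+50],(400,400),interpolation=cv2.INTER_CUBIC)
pick(.340,-.2698,r(20.8),.003,opening=.65,squeeze=15)
place(.5115,-.2668,r(7.8),.0175,.36)
sleep(.1); c=camera("wrist"); u,v=proj(c,[.511,-.267,.03]).astype(int); b=cv2.resize(c["frame"][v-50:v+50,u-50:u+50],(400,400),interpolation=cv2.INTER_CUBIC)
cv2.imwrite("pics/rolls.png",np.hstack([a,b])[:,:,::-1])
E
```

```text
touch False
at t 34.7 p [0.3409 0.2792 0.0048] gap 0.75 F [ 0.1 -0.5  0.3]
gripped t 35.5 p [0.34   0.2787 0.004 ] gap 0.263 F [-0.5 -0.6  0.3]
lifted t 36.2 p [0.3392 0.2782 0.1491] gap 0.261 F [-0.4 -0.5  0.4]
touch True
down t 38.3 p [0.4966 0.0187 0.0173] gap 0.262 F [-0.6 -0.3  1.2]
released t 39.9 p [0.4946 0.0188 0.1591] gap 0.416 F [-1.  -0.3  0.5]
touch False
at t 42.6 p [ 0.3406 -0.2699  0.0033] gap 0.647 F [ 0.1  0.1 -0.6]
gripped t 43.3 p [ 0.34   -0.2698  0.0031] gap 0.212 F [0.2 0.4 1.5]
lifted t 44.1 p [ 0.3394 -0.2691  0.1491] gap 0.207 F [ 0.1 -0.3 -0.1]
touch True
down t 45.8 p [ 0.5123 -0.2674  0.0162] gap 0.209 F [ 0.6 -0.6  1.7]
released t 47.3 p [ 0.5107 -0.2663  0.1589] gap 0.357 F [-1.3  0.  -0.8]
```

View pics/rolls.png

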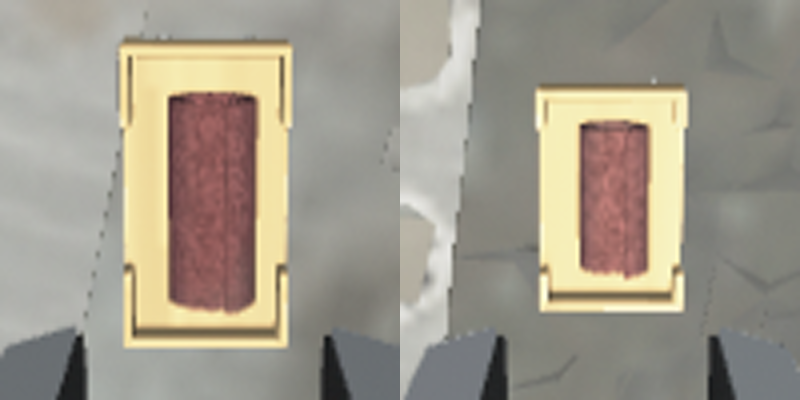

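Both rolls lie lengthwise and flat in their trays. One last look at the whole scene with the arm withdrawn.

```bash
python3 - <<'E'
from h import *
reach([.35,-.1,.25],down(0)); sleep(.2); c=camera("top")
cv2.imwrite("pics/fin.png",cv2.resize(c["frame"][140:270,120:500],None,fx=2.1,fy=2.1,interpolation=cv2.INTER_CUBIC)[:,:,::-1])
a=cv2.imread("pics/top0.png")[:,:,::-1]; hs=lambda f:cv2.cvtColor(np.ascontiguousarray(f),cv2.COLOR_RGB2HSV)
for f in (a,c["frame"]):
    h=hs(f)[150:200,455:500]; m=(h[:,:,0]>20)&(h[:,:,0]<35)&(h[:,:,1]>150); ys,xs=np.nonzero(m); print("bottle px",xs.mean()+455,ys.mean()+150)
print("punch diff",np.abs(a[148:168,230:312].astype(int)-c["frame"][148:168,230:312]).mean()); log()
E
```

```text
bottle px 473.9307228915663 178.8524096385542
bottle px 473.88392857142856 178.96428571428572
punch diff 2.0595528455284553
 t 48.7 p [ 0.3506 -0.1006  0.2494] gap 0.361 F [ 0.7 -0.5 -0.1]
```

View pics/fin.png

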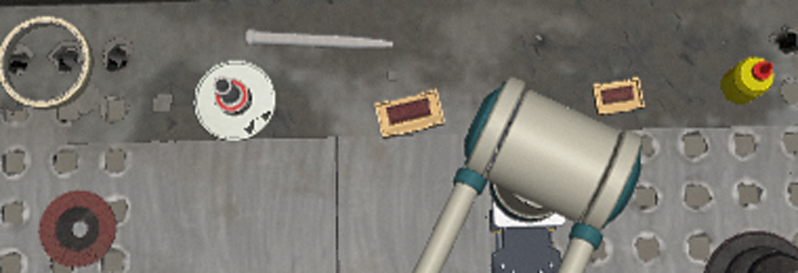

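The pile stands in the dish, both rolls are in their trays, and the bottle and punch haven't moved. Handing in.

```bash
python3 -c "
from h import *
finish_job()"
```

```text
the job is handed in; nothing more can be done
```

The job is done and handed in at about 49 s of the 128 s allowed; no verdict is reported.

- **Order:** I stacked the black bearing, then the red bearing, then the spacer in the dish. The long roll then went in the long tray and the short roll in the short tray.
- **Hub pile:** the two bearing centres measured within 0.2 mm of each other, before the spacer went on. The pictures after release show the spacer upright and central on the bearings.
- **Rolls:** both lie flat and lengthwise on their tray floors.
- **Bystanders:** the bottle shifted less than 0.2 px between the first and last top views, and the punch area looks unchanged.
- **Disagreement:** the wrist camera read about 5 mm further in x and 2–3 mm further in y than my rough top-view readings. I worked from the wrist camera, and the grasps and placings came out centred. No check failed.

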